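# Change the label printer's roll and click its lid shut

## Task

Reload the label printer: take the spent cardboard core out of its bay and put it in the waste carton, then set the wide fresh label roll down in the bay with its axis across the printer. Shut the lid and press its free edge down until the spring catch clicks and holds it, leaving the narrow roll and everything else on the table where they are.

Things in the scene. Friction and masses are not known exactly. Their poses are not given: they have to be found in the camera images.
- printer: label printer, fixed: grey base 200 long (x) x 130 wide (y), rim 50 high, with a white domed lid. Origin: centre of the underside, on the table; x points to its rear (hinge side), y to its left, z up. Its front face (button, label slot) is at x = -100. A black platen roller lies across it at x = -45, its top 56 high; behind that is the open roll bay.
- bay (a point): middle of the floor of the printer's roll bay, 10 above the table, 25 behind the printer's origin; axes as the printer's. The bay is a rectangular well: 52 to each side along x, 33.5 to each side along y (side guides bevelled to 40 at the top), 40 deep below the rim.
- lid (a joint): angle of the printer's lid, rad: 0 shut, 1.9 fully open; starts just past upright (1.62 to 1.88). The lid weighs 0.22 kg; a friction hinge (0.16 N m) holds it where left when well open. Lowered, its striker bar meets the catch at about 0.1 rad (free edge 20 high); 8 to 12 N down on the ledge pushes it past (hardest at 0.06); below 0.015 rad the catch snaps over and holds. Not snapped, it stands proud.
- hinge (a point): middle of the lid's hinge line (along the printer's y, 95 behind its origin, 50 above the table); axes turn with the lid and are the printer's when shut. The lid is a hollow dome reaching 195 toward -x from here, 130 wide; its outer face is 62 out (z) from 20 to 112 from the hinge, then slopes to a flat finger ledge 30 out, from 162 to 195.
- ledge (a point): point on the outer surface of the lid's finger ledge, mid-width, 178 from the hinge line and 30 out from it; z is the ledge's outward normal (up when shut), -x points to the free edge 17 away. Shut, it is 80 above the table.
- catch (a joint): how far the spring hook in the pocket of the printer's front is pushed forward, m: 0 = home (bar clear, or hooked), up to 0.009 while the bar pushes past it
- core_c (a point): centre of the spent roll's bare cardboard core, a tube of diameter 40, 57 long (along its y axis), 30 g; it lies in the printer's bay, its axis across the printer, within 7 of the bay's middle; it can roll there
- roll_wide_c (a point): centre of the fresh wide label roll: white paper, diameter 90, 57 wide along its axis (its y axis, level), about 0.2 kg, standing on edge on the wooden rest. It fits the bay with 5 to spare at each side; on the bay floor its centre is 55 above the table and its top stands 50 above the rim.
- roll_narrow_c (a point): centre of the other label roll, same diameter 90 but only 38 wide (along y), on the same rest; it is for another machine and stays there
- rest: low wooden roll rest, fixed: two dowels along its y axis, 184 long over all, 90 wide, end boards 30 high. Origin: centre, at table height. The two rolls stand on it one behind the other along its y axis, about 84 apart between centres (in either order), centres 59 above the table. It stands left or right of the printer.
- carton: open cardboard carton for spent cores, fixed: inside 137 (x) x 112 (y), 70 high, floor 4 thick, flaps folded down outside (165 x 140 over the flaps). Origin: centre of the underside. One old core already lies in its +x half. It stands on the other side of the printer from the rest.
- salt_jar: white jar with black cap, diameter 46, 76 high, behind the printer's right; a bystander, its origin is the centre of its underside
- spice_jar_1: spice jar with dark cap, diameter 44, 105 high, in front of the printer's left; a bystander, its origin is the centre of its underside
- mill_1: salt shaker, diameter 44, 90 high, behind the printer's left; a bystander, its origin is the centre of its underside

How it is judged:
By the outcome, as a careful person would: the job done as asked, in the order asked, and still so for the second after the job is handed in, with the robot touching nothing.
It also fails if it takes over 72 s, if anything falls off the work surface, if the arm or the gripper's body presses on something with over 40 N, if the wrist force passes 120 N, or if a joint passes its speed limit or range.

## Robot

A 7-joint arm with a two-finger parallel gripper is mounted at the origin on the work surface; the furniture and walls round the work are solid. World frame = base frame: x ahead of the robot, y to its left, z up, the work surface at z = 0. Lengths are in m, angles in rad, forces in N, time in s.
With the tool pointing down it reaches from about 0.425 to 0.925 m from the base axis. Payload 6.8 kg.
Tool frame: the origin (TCP) lies midway between the tips of the shut fingers; the grasp point (between the pads) lies 19 mm behind it (grip_point_offset is the z of the grasp point in the tool frame, in m); z points along the fingers, y is the line along which they close (so a half turn about z gives the same grasp; the last joint's range is limited). The gripper opens to 85 mm and grips with 20 to 120 N. Pads are 22 mm wide; open, the fingers measure 114 mm over their backs; the gripper's body (76 mm by 85 mm) begins 54 mm behind the grasp point. The pads swing forward as they close: fully open they stand 13 mm farther back than shut.
Start: joints at [1.046, 0.477, 0.022, 1.555, -0.011, 1.109, -0.083], TCP at [0.273, -0.617, 0.231] pointing down, gripper open.
Joint ranges: [-2.96, 2.96], [-0.34, 2.1], [-1.41, 1.46], [0.24, 2.44], [-1.37, 4.51], [0.17, 1.92], [-2.96, 2.96]. Speed limits (rad/s): [2.39, 2.39, 3.14, 3.14, 3.14, 3.14, 3.14].

## Interface

Orientations are given as a rotation vector (axis times angle).
In Python, from bench import get_obs, grab_frame, calibration, hand_in, grip_point_offset gives the robot as it stands.
- The arm moves only by the shell command python3 -m pendant 'ROWS' [OPENING] [FORCE]. ROWS is a JSON object of lists of equal length, an entry for each row: "translation": the shift along the world's x, y, z in units of 25 mm (1.0 is 25 mm), a list of three; "delta_rot": the turn, a rotation vector about the world's x, y, z in units of 5 degrees (1.0 is 5 degrees), a list of three. In form: {"translation": [[dx, dy, dz], ...], "delta_rot": [[rx, ry, rz], ...]}. A call has 1 to 12 rows; each row is the pose to reach, as a shift and turn from the pose commanded when the call began; what a row does not reach only later rows make up. A row lasts 1/8 s, in which the tool goes at most 62.5 mm and 10.7 degrees, less where a joint would pass 70% of its speed; a pose out of reach is approached as far as the arm can. A call with a gripper value outside its range is refused whole. OPENING is the opening, from 0 (shut) to 1 (fully open), set as the call begins (- or left out, the last holds). The fingers move at their own pace and stop on an object; FORCE is the grip in N (left out, the last holds). Time passes only in rows, so rows that repeat a pose let the fingers close. It gives the time, the measured TCP pose, the force, the opening and the grip force at its end, in the units of the state.
- get_obs(): the state, without advancing time (a new reading comes with each control period).
- grab_frame(name): name is "scene" or "top" or "wrist"; returns (picture, depth): 480x640x3 uint8, red, green, blue; 480x640 float32, m along the optical axis (not along the pixel's ray), 0 where there is no reading.
- calibration(name): a dict with "K" (3x3 intrinsics, pixels), "rvec" (rotation vector, rad) and "tvec" (3), from world to camera coordinates, as OpenCV has them. Camera axes: x right, y down, z forward; pixel columns grow to the right and rows downward; lengths in m; the calibration is good to about 2 mm. A picture is of the moment at which its call begins: read the wrist's pose just before it. calibration takes no time and is no camera call; for the wrist camera it gives the pose at the moment of the call.
- hand_in(): hands the job in; it is judged then, once.
The state is a dict: "clock": time; "joints": joint angles; "qvel": joint speeds; "tau": joint torques, N m; "tcp_pos": TCP position; "orientation": TCP orientation; "contact_force": force on the tool from outside, world axes, zero at the start; "moment": the same for the moment, N m; "grip_width": finger opening in m; "gripper_force": force on a finger pad.
Only numpy, scipy, OpenCV 4.12 (cv2) and the standard library are available. Lean on these libraries where they do the work, as an engineer would, in place of code of your own. Each camera call takes 0.05 s, during which the arm holds its last target. There are 200 camera calls.

## Working session

There is one attempt and no reset: what is moved stays moved. The work goes in short steps, Python scripts to look and compute and a shell command to move; the robot and the scene stay as the last step left them, time stands still between calls to the robot, and variables do not carry over. Pictures are saved under pics/ and viewed, at most 11 in all, crops included, and the job is handed in when it is done.

```bash
mkdir -p pics; ls
python3 - <<'E'
from bench import *
import cv2,numpy as np
print(get_obs(), grip_point_offset)
for n in ("scene","top"):
    p,d=grab_frame(n); np.savez(f"pics/{n}0.npz",p=p,d=d); cv2.imwrite(f"pics/{n}0.png",p[:,:,::-1])
    c=calibration(n); R=cv2.Rodrigues(np.array(c["rvec"]))[0]; print(n,c["K"],-R.T@np.array(c["tvec"]).ravel(),R)
E
```

```text
pics
{'clock': 0.0, 'joints': array([ 1.04590104,  0.47779744,  0.02236254,  1.55647812, -0.01145927,
        1.10930423, -0.08311872]), 'qvel': array([ 0.00056504,  0.00052612,  0.00020183, -0.00066342, -0.00165743,
       -0.00127945, -0.0002706 ]), 'tau': array([ 1.59920314e-04, -5.96447217e+01,  1.60777945e+00, -2.81193745e+01,
        1.24453800e-02,  9.30739014e-03,  1.97151786e-05]), 'tcp_pos': array([ 0.27297716, -0.61667632,  0.23031671]), 'orientation': array([-3.07188697e+00, -6.49606206e-01,  8.85530592e-04]), 'contact_force': array([ 0.10180278, -0.35006948, -0.90869297]), 'moment': array([ 0.02509914, -0.02472503, -0.00306992]), 'gripper_force': 0.0, 'grip_width': 0.08517586963229583} -0.0187
scene [[534.63423378   0.         324.18181357]
 [  0.         534.63423378 236.65537815]
 [  0.           0.           1.        ]] [0.17650534 0.40139279 0.82435681] [[-0.88299923 -0.46936596  0.00282176]
 [-0.36084526  0.6749745  -0.64358382]
 [ 0.30017172 -0.56930223 -0.76537044]]
top [[468.23784607   0.         317.23444072]
 [  0.         468.23784607 234.74058824]
 [  0.           0.           1.        ]] [ 0.30350957 -0.14849706  1.00629369] [[-0.02593432 -0.99960686  0.01065537]
 [-0.98303166  0.02356514 -0.18191603]
 [ 0.18159341 -0.01519244 -0.98325634]]
```

View pics/top0.png

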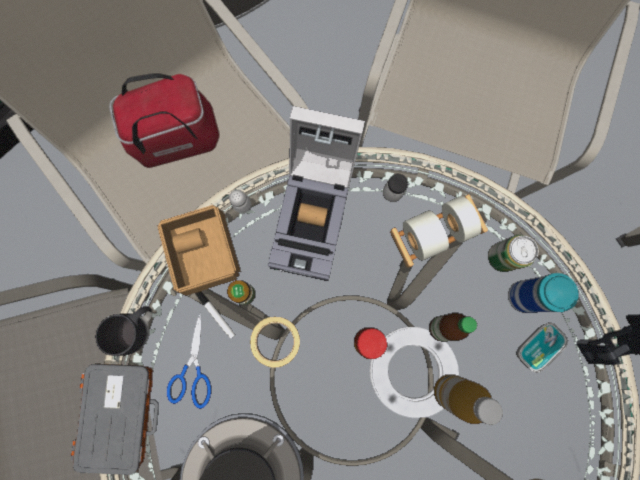

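View pics/scene0.png

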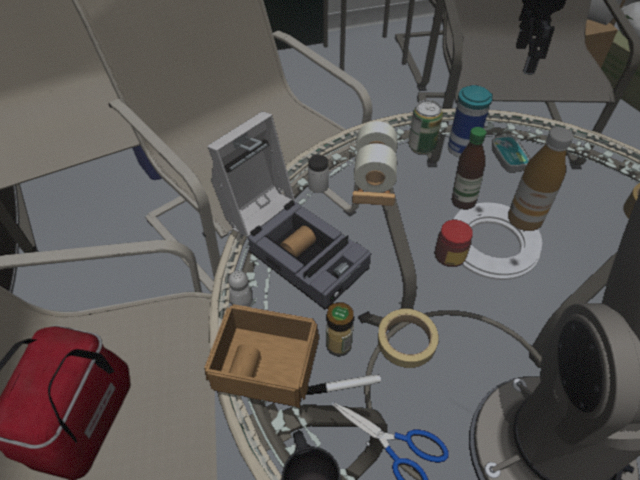

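The top view shows the printer around (310,225) with its front toward the robot and the core at (313,214). The carton is at (200,250) and the rest is at (440,230). The nearer roll, at (425,240), looks wide, and the one at (462,220) looks narrow.

```bash
cat > h.py <<'E'
import cv2,numpy as np
from bench import *
def cal(n):
    c=calibration(n); return np.array(c["K"]),cv2.Rodrigues(np.array(c["rvec"]))[0],np.array(c["tvec"]).ravel()
def cloud(d,c):
    K,R,t=c; v,u=np.mgrid[:480,:640]
    P=np.stack([(u-K[0,2])/K[0,0]*d,(v-K[1,2])/K[1,1]*d,d],-1)
    return (P-t)@R
def proj(P,c):
    K,R,t=c; q=(np.atleast_2d(P)@R.T+t)@K.T; return q[:,:2]/q[:,2:]
def ray(u,v,z,c):
    K,R,t=c; r=R.T@np.linalg.inv(K)@[u,v,1]; o=-R.T@t; return o+r*(z-o[2])/r[2]
E
python3 - <<'E'
from h import *
import cv2
for n in ("top","scene"):
    f=np.load(f"pics/{n}0.npz"); p,d=f["p"],f["d"]; c=cal(n); W=cloud(d,c); W[d==0]=np.nan
    hsv=cv2.cvtColor(p,cv2.COLOR_RGB2HSV)
    if n=="top":
        boxes={"printer":(255,190,365,285,.044,.056),"carton":(150,195,250,305,.06,.08),"rest":(385,190,495,270,.02,.035),"core":(295,200,330,228,.035,.06),"rolls":(395,190,490,265,.06,.115),"mill":(225,185,255,215,.06,.12),"salt":(380,170,410,205,.05,.1),"spice":(225,278,255,305,.08,.12),"lid":(285,95,365,195,.06,.35)}
        for k,(a,b,e,g,z0,z1) in boxes.items():
            w=W[b:g,a:e].reshape(-1,3); w=w[(w[:,2]>z0)&(w[:,2]<z1)]
            if len(w)<5: print(k,len(w));continue
            r=cv2.minAreaRect(w[:,:2].astype(np.float32)*1000); print(k,len(w),np.round(np.median(w,0),4),"rect",np.round(r[0],1),np.round(r[1],1),round(r[2],1),"zmax",round(np.percentile(w[:,2],98),4))
    else:
        for u,v in [(298,238),(372,135),(377,166),(260,355)]: print(n,u,v,W[v,u])
f=np.load("pics/top0.npz");p=f["p"][90:310,150:500];cv2.imwrite("pics/crop0.png",cv2.resize(p,(795,500),interpolation=cv2.INTER_CUBIC)[:,:,::-1])
E
```

```text
printer 3712 [ 0.4768 -0.1454  0.0498] rect [ 496.  -144.4] [130.  193.2] 76.2 zmax 0.0551
carton 1347 [0.4575 0.0762 0.0698] rect [449.8  69.2] [219.9 182.5] 2.3 zmax 0.0762
rest 710 [ 0.4771 -0.3616  0.0292] rect [ 491.7 -424.9] [230.3 162. ] 88.1 zmax 0.0341
core 573 [ 0.5255 -0.1552  0.0474] rect [ 527.3 -153.9] [84.2 42.4] 73.1 zmax 0.0526
rolls 2447 [ 0.4829 -0.4037  0.0961] rect [ 514.7 -406.8] [153.1 133.3] 21.4 zmax 0.1056
mill 248 [ 0.5529 -0.0031  0.0851] rect [555.6  -1.3] [32.2 33.3] 0.5 zmax 0.0914
salt 390 [ 0.5773 -0.3308  0.0759] rect [ 579.8 -332. ] [41.2 42.1] 26.3 zmax 0.08
spice 439 [ 0.3644 -0.01    0.1059] rect [364.5  -8.3] [42.4 43. ] 6.3 zmax 0.1098
lid 3164 [ 0.6512 -0.1795  0.185 ] rect [ 630.7 -177.6] [130.3  87.8] 76.5 zmax 0.2399
scene 298 238 [ 0.52335709 -0.15013661  0.04749603]
scene 372 135 [ 0.50523623 -0.43756932  0.09528161]
scene 377 166 [ 0.45729235 -0.3580096   0.09171246]
scene 260 355 [0.47164718 0.07256033 0.00290372]
```

View pics/crop0.png

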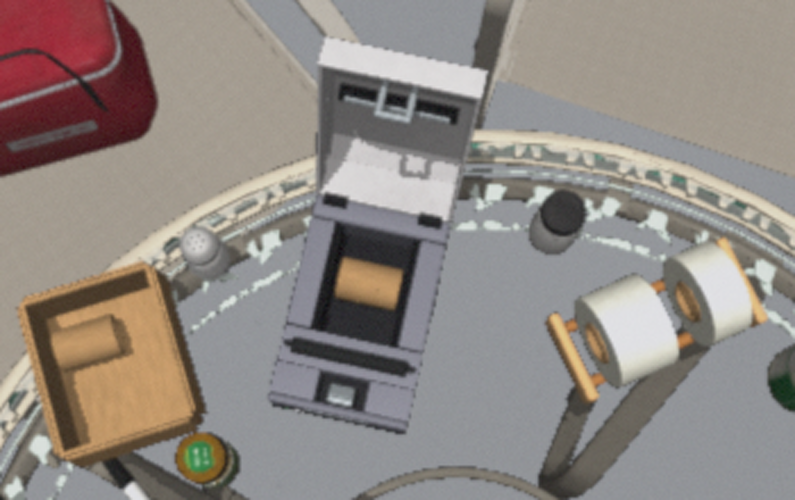

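Run:
```python
from h import *
f=np.load("pics/top0.npz"); p,d=f["p"],f["d"]; c=cal("top"); W=cloud(d,c); W[d==0]=np.nan
def sel(b,z0,z1,m=None):
    a,bb,e,g=b; w=W[bb:g,a:e]; k=(w[...,2]>z0)&(w[...,2]<z1)
    if m is not None: k&=m[bb:g,a:e]
    return w[k]
rot=lambda a:np.array([[np.cos(a),-np.sin(a)],[np.sin(a),np.cos(a)]])
# printer rim
w=sel((255,190,365,285),.044,.056)[:,:2]
for dg in (-13.2,-13.6,-14,-14.4):
    q=w@rot(np.radians(dg)); print("printer yaw",dg,np.percentile(q,[.3,1,99,99.7],axis=0).round(4).tolist())
a=np.radians(-13.8); q=W.reshape(-1,3)[:,:2]@rot(a); z=W[...,2].ravel()
fl=q[(abs(z-.010)<.006)&(np.hypot(*(q-np.array([.5237,-.1512])@rot(a)).T)<.08)]; print("bay floor",len(fl),np.percentile(fl,[1,99],axis=0).round(4).tolist(),"mid",(np.array([.5237,-.1512])@rot(a)).round(4))
# core
w=sel((295,200,330,228),.038,.06); hsv=cv2.cvtColor(p,cv2.COLOR_RGB2HSV)
br=(hsv[...,0]<25)&(hsv[...,1]>90)
w=sel((290,195,335,232),.03,.06,br); q=w[:,:2]@rot(a); print("core",len(w),np.percentile(q,[1,50,99],axis=0).round(4).tolist(),w[:,2].max(), (q[w[:,2]>.047].mean(0)@rot(a).T).round(4))
# rolls
w=sel((395,190,490,265),.095,.115); lab=None
X=w[:,:2]; u,s,vt=np.linalg.svd(X-X.mean(0),full_matrices=False); ax=vt[0]*np.sign(vt[0][1]); print("axis",ax,np.degrees(np.arctan2(-ax[0],ax[1])))
t=np.sort((X-X.mean(0))@ax); g=np.diff(t); i=g.argmax(); print("ext",t[[0,i,i+1,-1]].round(4),"mean",X.mean(0), w[:,2].max())
for lo,hi in((t[0],t[i]),(t[i+1],t[-1])): print("centre",(X.mean(0)+ax*(lo+hi)/2).round(4),"width",round(hi-lo,4))
# carton
w=sel((150,195,250,305),.06,.08,br); r=cv2.minAreaRect((w[:,:2]*1000).astype(np.float32)); print("carton",len(w),r, cv2.boxPoints(r).round(0).tolist())
o=sel((160,220,215,265),.03,.055,br); print("oldcore",len(o),np.median(o,0).round(3))
# lid
w=sel((285,95,365,195),.06,.35); P=(w[:,:2]@rot(a)); 
for zz in np.arange(.07,.26,.02):
    k=abs(w[:,2]-zz)<.01
    if k.sum(): print("lid z",round(zz,2),k.sum(),P[k,0].min().round(4),P[k,0].max().round(4),P[k,1].min().round(3),P[k,1].max().round(3))
g=W[(abs(W[...,0]-.78)<.12)&(abs(W[...,1]+.2)<.2)]; print("behind zmax",np.nanmax(g[:,2]))
print(W[20:100:20,200:420:40,2].round(2))
```

```text
printer yaw -13.2 [[0.4198, -0.0923], [0.4207, -0.0914], [0.6047, 0.0365], [0.6081, 0.0374]]
printer yaw -13.6 [[0.4201, -0.0884], [0.4209, -0.0877], [0.6052, 0.0401], [0.6086, 0.0407]]
printer yaw -14 [[0.4203, -0.0848], [0.4211, -0.0841], [0.6056, 0.0434], [0.6091, 0.0443]]
printer yaw -14.4 [[0.4203, -0.0813], [0.4212, -0.0805], [0.606, 0.0469], [0.6097, 0.0479]]
bay floor 861 [[0.5001, -0.0544], [0.5977, 0.0114]] mid [ 0.5446 -0.0219]
core 489 [[0.5302, -0.0516], [0.5457, -0.0235], [0.5673, 0.0042]] 0.05469121125950158 [ 0.5277 -0.1541]
axis [-0.38791901  0.92169346] 22.825076002218246
ext [-0.0703 -0.0315  0.0037  0.0612] mean [ 0.48465672 -0.41439054] 0.10794643539616801
centre [ 0.5044 -0.4613] width 0.0388
centre [ 0.4721 -0.3845] width 0.0575
carton 1234 ((455.7060852050781, 81.42597198486328), (153.73439025878906, 129.5840301513672), 16.213823318481445) [[364.0, 122.0], [400.0, -2.0], [548.0, 41.0], [511.0, 165.0]]
oldcore 684 [0.478 0.118 0.042]
lid z 0.07 421 0.6107 0.6838 -0.087 0.043
lid z 0.09 391 0.6247 0.6889 -0.087 0.043
lid z 0.11 212 0.6293 0.6934 -0.087 0.043
lid z 0.13 172 0.6349 0.6988 -0.087 0.043
lid z 0.15 166 0.6386 0.6985 -0.087 0.043
lid z 0.17 112 0.6446 0.6925 -0.087 0.041
lid z 0.19 466 0.6493 0.6856 -0.087 0.041
lid z 0.21 150 0.6396 0.6791 -0.087 0.042
lid z 0.23 1016 0.6385 0.6907 -0.087 0.043
lid z 0.25 58 0.6621 0.6736 -0.085 0.04
behind zmax 0.23988673990812978
[[-0.19 -0.73 -0.73 -0.72 -0.72 -0.73]
 [-0.25 -0.14 -0.72 -0.72 -0.72 -0.33]
 [-0.3  -0.72 -0.72 -0.71 -0.72 -0.33]
 [-0.32 -0.34 -0.14 -0.72 -0.72 -0.32]]
```

```bash
python3 -m pendant '{"translation":[[1,2,0.5],[2.2,4,0.8],[3.4,6.2,0.8],[4.6,8.4,0.8],[5.8,10.6,0.8],[7,12.8,0.8],[8.2,15,0.5],[9.4,17.2,0],[10.18,18.51,-1],[10.18,18.51,-3],[10.18,18.51,-4.4],[10.18,18.51,-4.4]],"delta_rot":[[0,0,1.5],[0,0,3],[0,0,4.5],[0,0,6],[0,0,7.5],[0,0,9],[0,0,10.46],[0,0,10.46],[0,0,10.46],[0,0,10.46],[0,0,10.46],[0,0,10.46]]}' 0.7 30
```

```text
clock: 1.6
tcp_pos: [0.5254, -0.1539, 0.1187]
orientation: [-2.468, -1.935, 0.006]
contact_force: [-0.4, -0.3, 0.5]
grip_width: 0.0599
gripper_force: 0.0
```

Run:
```python
from h import *
o=get_obs(); print(o["tcp_pos"],o["orientation"],o["joints"])
p,d=grab_frame("top"); cv2.imwrite("pics/top1.png",p[90:310,150:500,::-1])
p,d=grab_frame("wrist"); cv2.imwrite("pics/w1.png",p[:,:,::-1])
```

```text
[ 0.52538114 -0.15393077  0.11869839] [-2.46817772 -1.93534748  0.00608078] [ 0.45270641  0.43427605 -0.35213938  1.93874901  0.20082951  0.80882015
 -0.25044047]
```

View pics/w1.png

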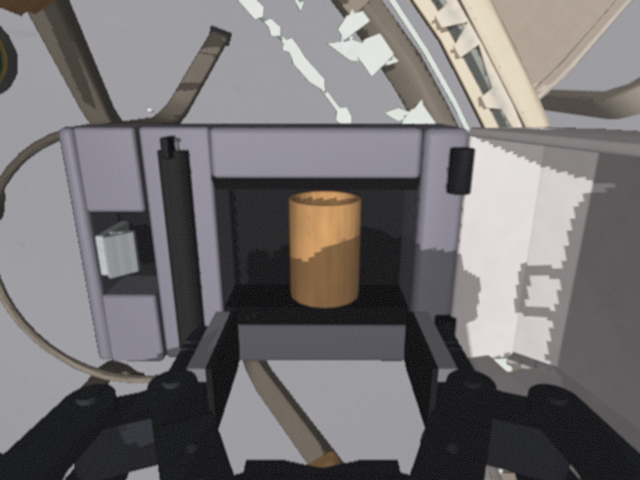

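The wrist view shows the core at about (325,250), midway between the fingers and inside the bay well. I'll descend onto it.

```bash
python3 -m pendant '{"translation":[[0,0,-1.3],[0,0,-2.6],[0,0,-3.5],[0,0,-4],[0,0,-4]],"delta_rot":[[0,0,0],[0,0,0],[0,0,0],[0,0,0],[0,0,0]]}' && python3 -m pendant '{"translation":[[0,0,0],[0,0,0],[0,0,0],[0,0,0],[0,0,0.3],[0,0,1.5],[0,0,3],[0,0,4.5],[0,0,4.5]],"delta_rot":[[0,0,0],[0,0,0],[0,0,0],[0,0,0],[0,0,0],[0,0,0],[0,0,0],[0,0,0],[0,0,0]]}' 0.3 30
```

```text
clock: 2.33
tcp_pos: [0.5283, -0.1547, 0.0219]
orientation: [2.472, 1.937, 0.001]
contact_force: [-0.9, -0.3, -0.3]
grip_width: 0.0598
gripper_force: 0.0
clock: 3.45
tcp_pos: [0.53, -0.1549, 0.1373]
orientation: [2.469, 1.935, 0.006]
contact_force: [0.1, -0.1, -0.9]
grip_width: 0.039
gripper_force: 30.4
```

```bash
python3 -m pendant '{"translation":[[-0.5,1,0.8],[-1.3,3,1],[-2.1,5,1],[-2.9,7,1],[-3.7,8.72,1],[-3.7,8.72,0],[-3.7,8.72,-1],[-3.7,8.72,-1]],"delta_rot":[[0,0,-1.5],[0,0,-3.5],[0,0,-5.5],[0,0,-7.5],[0,0,-9.5],[0,0,-11],[0,0,-12],[0,0,-12]]}'
python3 - <<'E'
from h import *
o=get_obs(); print(o["tcp_pos"],o["orientation"],o["joints"])
p,d=grab_frame("scene"); cv2.imwrite("pics/s2.png",p[180:430,150:480,::-1])
E
```

```text
clock: 4.45
tcp_pos: [0.4333, 0.0632, 0.1072]
orientation: [3.11, 0.444, -0.007]
contact_force: [-0.3, -0.2, -0.2]
grip_width: 0.039
gripper_force: 30.4
[0.43328544 0.06323083 0.1071562 ] [ 3.1096757   0.4443963  -0.00740133] [-0.02607898  0.2904171  -0.29908869  2.19446567  0.1341242   0.67805053
 -1.70533639]
```

View pics/s2.png

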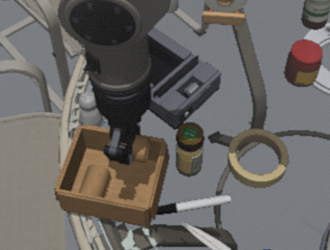

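The core hangs in the gripper above the near half of the carton, around (140,150) in the crop. The old core is at (97,182), clear of it. I'll lower and release.

```bash
python3 -m pendant '{"translation":[[0,0,-1.3],[0,0,-2.4],[0,0,-3.2],[0,0,-3.2]],"delta_rot":[[0,0,0],[0,0,0],[0,0,0],[0,0,0]]}' && python3 -m pendant '{"translation":[[0,0,0],[0,0,0],[0,0,1.5],[0,0,3.5],[0,0,5],[0,0,5]],"delta_rot":[[0,0,0],[0,0,0],[0,0,0],[0,0,0],[0,0,0],[0,0,0]]}' 0.65
python3 - <<'E'
from h import *
p,d=grab_frame("scene"); W=cloud(d,cal("scene"))
hsv=cv2.cvtColor(p,cv2.COLOR_RGB2HSV)
cv2.imwrite("pics/s3.png",p[180:430,150:480,::-1])
E
```

```text
clock: 5.0
tcp_pos: [0.435, 0.0633, 0.0286]
orientation: [3.11, 0.444, -0.003]
contact_force: [-0.3, 0.1, 0.8]
grip_width: 0.0389
gripper_force: 30.4
clock: 5.75
tcp_pos: [0.4376, 0.064, 0.1573]
orientation: [3.11, 0.442, 0.012]
contact_force: [-0.4, 0.0, -0.8]
grip_width: 0.0553
gripper_force: 0.0
```

View pics/s3.png

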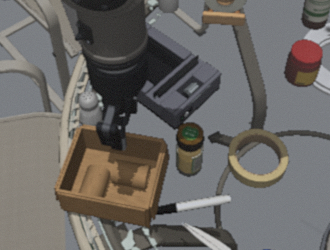

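The core now lies in the carton at about (130,175). Next is the wide roll.

```bash
python3 -m pendant '{"translation":[[0.1,-1.5,0.3],[0.3,-4,0.3],[0.5,-6.4,0.3],[0.7,-8.8,0.3],[0.9,-11.2,0.3],[1.1,-13.6,0.3],[1.3,-16,0],[1.48,-17.94,-0.5],[1.48,-17.94,-0.5],[1.48,-17.94,-0.5]],"delta_rot":[[0,0,0.5],[0,0,1],[0,0,1.32],[0,0,1.32],[0,0,1.32],[0,0,1.32],[0,0,1.32],[0,0,1.32],[0,0,1.32],[0,0,1.32]]}' 0.88
python3 - <<'E'
from h import *
o=get_obs(); print(o["tcp_pos"],o["orientation"],o["joints"])
p,d=grab_frame("wrist"); cv2.imwrite("pics/w4.png",p[:,:,::-1])
E
```

```text
clock: 7.05
tcp_pos: [0.4718, -0.3838, 0.14]
orientation: [-3.077, -0.621, 0.002]
contact_force: [0.2, -0.0, -0.3]
grip_width: 0.0756
gripper_force: 0.0
[ 0.47175356 -0.38377641  0.1400024 ] [-3.07739491e+00 -6.20649809e-01  2.27450980e-03] [ 0.64687017  0.46921394 -0.08714686  1.7973      0.05031357  0.87982885
 -0.63585486]
```

View pics/w4.png

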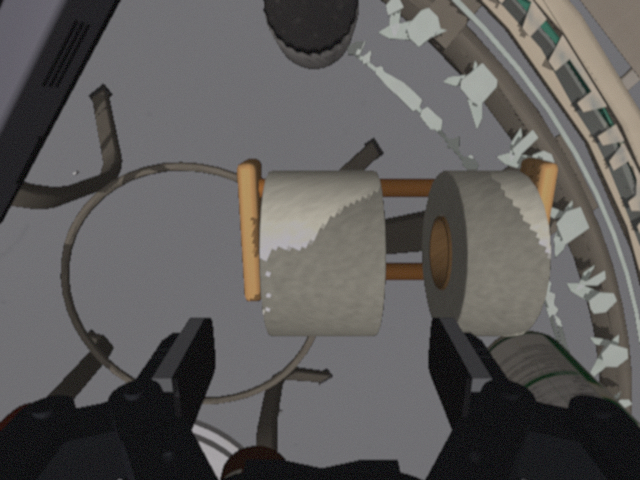

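The roll spans 262–385 px, centred between the fingers at 213 and 430, and its sides line up with them. I'll descend and grip.

```bash
python3 -m pendant '{"translation":[[0,0,-1],[0,0,-2],[0,0,-2.9],[0,0,-2.9],[0,0,-2.9]],"delta_rot":[[0,0,0],[0,0,0],[0,0,0],[0,0,0],[0,0,0]]}' && python3 -m pendant '{"translation":[[0,0,0],[0,0,0],[0,0,0],[0,0,0.5],[0,0,2],[0,0,4],[0,0,4.5],[0,0,4.5]],"delta_rot":[[0,0,0],[0,0,0],[0,0,0],[0,0,0],[0,0,0],[0,0,0],[0,0,0],[0,0,0]]}' 0.4 50
```

```text
clock: 7.72
tcp_pos: [0.4731, -0.3844, 0.0698]
orientation: [3.079, 0.622, 0.002]
contact_force: [-0.9, 0.3, 0.1]
grip_width: 0.0755
gripper_force: 0.0
clock: 8.72
tcp_pos: [0.4723, -0.3852, 0.1821]
orientation: [3.079, 0.62, 0.001]
contact_force: [-0.4, 0.5, -3.2]
grip_width: 0.0564
gripper_force: 54.3
```

```bash
python3 -m pendant '{"translation":[[0.3,1.2,0],[0.7,3,0],[1.1,4.8,0],[1.5,6.6,0],[1.9,8.4,0],[2.08,9.34,0],[2.08,9.34,-1],[2.08,9.34,-2],[2.08,9.34,-2],[2.08,9.34,-2]],"delta_rot":[[0,0,-1],[0,0,-2.5],[0,0,-4],[0,0,-5.5],[0,0,-6.8],[0,0,-7.32],[0,0,-7.32],[0,0,-7.32],[0,0,-7.32],[0,0,-7.32]]}'
python3 - <<'E'
from h import *
o=get_obs(); print(o["tcp_pos"],o["orientation"],o["joints"])
p,d=grab_frame("wrist"); cw=cal("wrist"); cv2.imwrite("pics/w5.png",p[:,:,::-1])
W=cloud(d,cw); W[d==0]=np.nan
a=np.radians(-13.8); R=np.array([[np.cos(a),-np.sin(a)],[np.sin(a),np.cos(a)]])
q=W[...,:2]@R; z=W[...,2]
k=(abs(z-.05)<.004)&(q[...,0]>.505)&(q[...,0]<.585)&(abs(q[...,1]+.022)<.08); y=q[...,1][k]; print("rim y neg",y[y<-.022].min().round(4),y[y<-.022].max().round(4),"pos",y[y>-.022].min().round(4) if (y>-.022).any() else None,y.max().round(4))
k=(z>.085)&(z<.13)&(abs(q[...,0]-.545)<.05)&(abs(q[...,1]+.022)<.06)
hs=cv2.cvtColor(p,cv2.COLOR_RGB2HSV); k&=hs[...,2]>110; print("roll",k.sum(),np.percentile(q[k],[1,99],axis=0).round(4).tolist())
E
```

```text
clock: 9.98
tcp_pos: [0.524, -0.1516, 0.1311]
orientation: [-3.119, 0.378, 0.002]
contact_force: [-1.1, 0.3, -1.7]
grip_width: 0.0564
gripper_force: 54.1
[ 0.52401166 -0.15156978  0.13108812] [-3.11871466e+00  3.78336860e-01  1.60888974e-03] [ 0.20474135  0.38832609 -0.04653825  1.95576525  0.02462058  0.79905639
 -1.66776624]
rim y neg -0.0878 -0.0575 pos 0.0124 0.0425
roll 1 [[0.5907, 0.0035], [0.5907, 0.0035]]
```

View pics/w5.png

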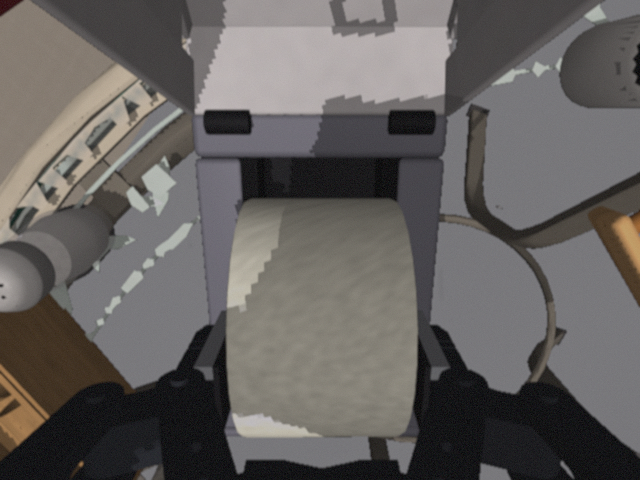

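The printer (200–440 px) and the roll (229–416 px) are both centred near column 321 and square to each other. I'll lower the roll.

```bash
python3 -m pendant '{"translation":[[0,0,-0.7],[0,0,-1.4],[0,0,-2],[0,0,-2.4],[0,0,-2.55],[0,0,-2.55],[0,0,-2.55]],"delta_rot":[[0,0,0],[0,0,0],[0,0,0],[0,0,0],[0,0,0],[0,0,0],[0,0,0]]}'
```

```text
clock: 10.9
tcp_pos: [0.5247, -0.1516, 0.068]
orientation: [3.119, -0.378, 0.001]
contact_force: [-0.6, -1.0, -2.2]
grip_width: 0.0562
gripper_force: 54.2
```

```bash
python3 -m pendant '{"translation":[[0,0,-0.08],[0,0,-0.1],[0,0,-0.1]],"delta_rot":[[0,0,0],[0,0,0],[0,0,0]]}'
```

```text
clock: 11.28
tcp_pos: [0.5251, -0.1516, 0.0666]
orientation: [3.119, -0.378, 0.003]
contact_force: [-3.5, 1.7, 10.4]
grip_width: 0.0564
gripper_force: 55.6
```

```bash
python3 -m pendant '{"translation":[[0,0,0.05],[0,0,0.05],[0,0,0.6],[0,0,2],[0,0,4],[0,0,6.3],[0,0,8.6],[0,0,8.6]],"delta_rot":[[0,0,0],[0,0,0],[0,0,0],[0,0,0],[0,0,0],[0,0,0],[0,0,0],[0,0,0]]}' 0.82
python3 - <<'E'
from h import *
a=np.radians(-13.8); R=np.array([[np.cos(a),-np.sin(a)],[np.sin(a),np.cos(a)]])
p,d=grab_frame("wrist"); W=cloud(d,cal("wrist")); W[d==0]=np.nan; q=W[...,:2]@R; z=W[...,2]
k=(z>.07)&(z<.12)&(abs(q[...,0]-.545)<.06)&(abs(q[...,1]+.022)<.04)
print("roll",k.sum(),np.percentile(q[k],[.5,99.5],axis=0).round(4).tolist(),np.percentile(z[k],99).round(4), "top line x'",q[...,0][k&(z>np.percentile(z[k],90))].mean().round(4))
k=(z>.1)&(z<.26)&(q[...,0]>.6)&(q[...,0]<.72)&(abs(q[...,1]+.022)<.07); 
for zz in (.11,.15,.19,.23): 
    m=k&(abs(z-zz)<.008); print("lid",zz,m.sum(),np.percentile(q[...,0][m],[1,50,99]).round(4) if m.any() else '')
cv2.imwrite("pics/w6.png",p[:,:,::-1])
E
```

```text
clock: 12.28
tcp_pos: [0.5271, -0.1521, 0.2862]
orientation: [3.118, -0.378, 0.017]
contact_force: [-0.4, -0.2, -0.5]
grip_width: 0.0696
gripper_force: 0.0
roll 6716 [[0.5059, -0.0508], [0.5859, 0.0051]] 0.098 top line x' 0.5456
lid 0.11 617 [0.6309 0.6506 0.6711]
lid 0.15 912 [0.6408 0.6588 0.6786]
lid 0.19 3957 [0.6514 0.667  0.6724]
lid 0.23 3676 [0.6608 0.6642 0.6662]
```

View pics/w6.png

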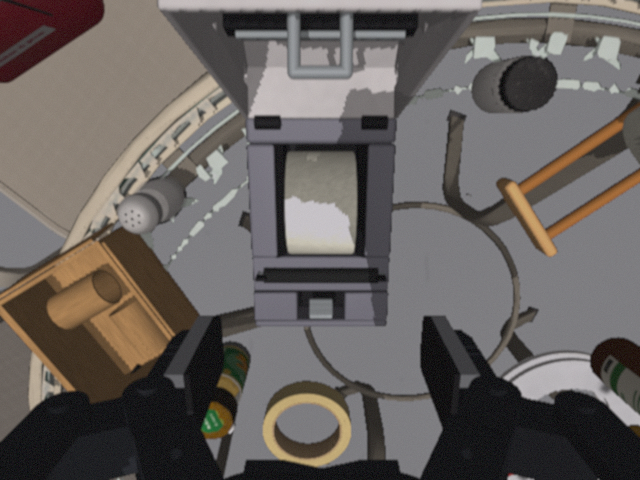

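The roll sits centred in the bay, with its top at about z 0.10 and its axis across the printer. The lid stands at about 1.81 rad. Next I'll go over it with the fingers shut and come down behind its free edge.

```bash
python3 -m pendant '{"translation":[[1,-0.25,0],[2.5,-0.6,0],[4.5,-1.1,0],[6,-1.5,0],[6.8,-1.67,0],[6.8,-1.67,0],[6.8,-1.67,-1],[6.8,-1.67,-2.3],[6.8,-1.67,-2.3]],"delta_rot":[[0,0,0],[0,0,0],[0,0,0],[0,0,0],[0,0,0],[0,0,0],[0,0,0],[0,0,0],[0,0,0]]}' 0
python3 - <<'E'
from h import *
o=get_obs(); K,R,t=cal("wrist"); print("cam rel tcp",-R.T@t-o["tcp_pos"],o["joints"])
p=o["tcp_pos"]; print("x'",p[0]*.9711-p[1]*.2385*1,"y'",p[0]*.2385+p[1]*.9711)
for th in np.arange(1.8,-.01,-.2):
    c,s=np.cos(th),np.sin(th); x=.615-.178*c+.03*s+.011*s; z=.05+.178*s+.03*c
    print(round(th,2),"TCP x'",x.round(3),"z",z.round(3),"shift units from here:",((x-(p[0]*.9711-p[1]*.2385))*np.array([.9711,-.2385])/.025).round(2),((z-p[2])/.025).round(2))
E
```

```text
clock: 13.45
tcp_pos: [0.6912, -0.1926, 0.2191]
orientation: [-3.118, 0.378, 0.012]
contact_force: [-0.1, 0.7, -0.3]
grip_width: -0.0004
gripper_force: 0.0
cam rel tcp [ 0.07863032 -0.02092422  0.14227254] [ 0.19874531  0.56257582 -0.02117072  1.44277907  0.01227134  1.14380797
 -1.63624339]
x' 0.7171575409209653 y' -0.022169762094524315
1.8 TCP x' 0.695 z 0.217 shift units from here: [-0.85  0.21] -0.1
1.6 TCP x' 0.661 z 0.227 shift units from here: [-2.17  0.53] 0.32
1.4 TCP x' 0.625 z 0.231 shift units from here: [-3.57  0.88] 0.45
1.2 TCP x' 0.589 z 0.227 shift units from here: [-4.99  1.23] 0.31
1.0 TCP x' 0.553 z 0.216 shift units from here: [-6.36  1.56] -0.13
0.8 TCP x' 0.52 z 0.199 shift units from here: [-7.64  1.88] -0.82
0.6 TCP x' 0.491 z 0.175 shift units from here: [-8.78  2.16] -1.75
0.4 TCP x' 0.467 z 0.147 shift units from here: [-9.72  2.39] -2.89
0.2 TCP x' 0.449 z 0.115 shift units from here: [-10.43   2.56] -4.17
0.0 TCP x' 0.437 z 0.08 shift units from here: [-10.88   2.67] -5.57
```

```bash
python3 -m pendant '{"translation":[[-0.85,0.21,-0.1],[-1.5,0.37,0.1],[-2.17,0.53,0.32],[-2.9,0.7,0.4],[-3.57,0.88,0.45],[-4.3,1.05,0.4],[-4.99,1.23,0.31],[-5.7,1.4,0.1],[-6.36,1.56,-0.13],[-6.36,1.56,-0.13]],"delta_rot":[[0,0,0],[0,0,0],[0,0,0],[0,0,0],[0,0,0],[0,0,0],[0,0,0],[0,0,0],[0,0,0],[0,0,0]]}'
python3 - <<'E'
from h import *
a=np.radians(-13.8); R=np.array([[np.cos(a),-np.sin(a)],[np.sin(a),np.cos(a)]])
p,d=grab_frame("scene"); W=cloud(d,cal("scene")); W[d==0]=np.nan; q=W[...,:2]@R; z=W[...,2]
cv2.imwrite("pics/s7.png",p[80:400,150:480,::-1])
E
```

```text
clock: 14.7
tcp_pos: [0.5344, -0.1542, 0.2204]
orientation: [3.119, -0.378, 0.001]
contact_force: [-0.3, 0.3, -0.8]
grip_width: -0.0001
gripper_force: 0.0
```

View pics/s7.png

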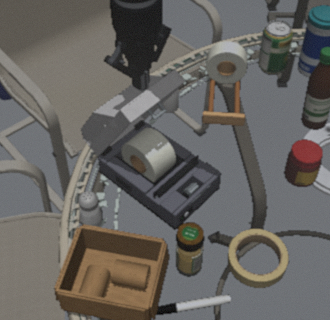

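The lid has swung to about 0.9 rad, with the fingers behind its ledge. I'll keep following the arc down.

```bash
python3 -m pendant '{"translation":[[-0.65,0.16,-0.3],[-1.28,0.32,-0.69],[-1.9,0.46,-1.1],[-2.42,0.6,-1.62],[-2.9,0.72,-2.2],[-3.36,0.83,-2.76],[-3.72,0.92,-3.4],[-4.07,1.0,-4.04],[-4.35,1.07,-4.7],[-4.4,1.08,-4.7]],"delta_rot":[[0,0,0],[0,0,0],[0,0,0],[0,0,0],[0,0,0],[0,0,0],[0,0,0],[0,0,0],[0,0,0],[0,0,0]]}'
python3 - <<'E'
from h import *
a=np.radians(-13.8); R=np.array([[np.cos(a),-np.sin(a)],[np.sin(a),np.cos(a)]])
for n in("scene","top"):
    p,d=grab_frame(n); W=cloud(d,cal(n)); W[d==0]=np.nan; q=W[...,:2]@R; z=W[...,2]
    for x in(.43,.44,.5,.56): 
        m=(abs(q[...,0]-x)<.004)&(abs(abs(q[...,1]+.022)-.045)<.012)&(z>.04)&(z<.13); print(n,x,m.sum(),np.median(z[m]).round(4))
E
```

```text
clock: 16.0
tcp_pos: [0.4252, -0.1272, 0.1015]
orientation: [-3.119, 0.378, 0.002]
contact_force: [0.0, 0.2, 0.6]
grip_width: 0.0002
gripper_force: 0.0
scene 0.43 148 0.0964
scene 0.44 95 0.0965
scene 0.5 69 0.1178
scene 0.56 78 0.1174
top 0.43 9 0.0986
top 0.44 8 0.0982
top 0.5 12 0.1169
top 0.56 32 0.1182
```

```bash
python3 -m pendant '{"translation":[[-0.3,0.07,0],[-0.3,0.07,-0.2],[-0.3,0.07,-0.4],[-0.3,0.07,-0.6],[-0.3,0.07,-0.75],[-0.3,0.07,-0.85],[-0.3,0.07,-0.85]],"delta_rot":[[0,0,0],[0,0,0],[0,0,0],[0,0,0],[0,0,0],[0,0,0],[0,0,0]]}'
```

```text
clock: 16.98
tcp_pos: [0.4178, -0.1255, 0.0803]
orientation: [-3.119, 0.378, 0.0]
contact_force: [0.7, -0.2, 0.0]
grip_width: -0.0002
gripper_force: 0.0
```

```bash
python3 -m pendant '{"translation":[[0,0,-0.06],[0,0,-0.12],[0,0,-0.16],[0,0,-0.16]],"delta_rot":[[0,0,0],[0,0,0],[0,0,0],[0,0,0]]}'
```

```text
clock: 17.48
tcp_pos: [0.418, -0.1255, 0.0794]
orientation: [3.118, -0.379, 0.0]
contact_force: [-13.4, 3.3, 44.8]
grip_width: 0.0003
gripper_force: 22.5
```

```bash
python3 -m pendant '{"translation":[[0,0,0.3],[0,0,1.5],[-0.5,0,3.5],[-1,-1,5.5],[-1,-3,7.5],[-1,-4,7.5],[-1,-4,7.5]],"delta_rot":[[0,0,0],[0,0,0],[0,0,0],[0,0,0],[0,0,0],[0,0,0],[0,0,0]]}'
python3 - <<'E'
from h import *
a=np.radians(-13.8); R=np.array([[np.cos(a),-np.sin(a)],[np.sin(a),np.cos(a)]])
for n in("scene","top"):
    p,d=grab_frame(n); W=cloud(d,cal(n)); W[d==0]=np.nan; q=W[...,:2]@R; z=W[...,2]
    for x in(.428,.436,.52,.56): 
        m=(abs(q[...,0]-x)<.005)&(abs(q[...,1]+.022)<.055)&(z>.04)&(z<.13); print(n,x,m.sum(),np.median(z[m]).round(4))
    cv2.imwrite(f"pics/{n}8.png",p[:,:,::-1])
E
```

```text
clock: 18.35
tcp_pos: [0.3927, -0.2278, 0.2649]
orientation: [3.117, -0.385, 0.003]
contact_force: [-0.2, -0.4, -0.8]
grip_width: 0.0001
gripper_force: 0.0
scene 0.428 284 0.0802
scene 0.436 285 0.0802
scene 0.52 259 0.1125
scene 0.56 245 0.1125
top 0.428 268 0.0806
top 0.436 264 0.081
top 0.52 285 0.1132
top 0.56 269 0.1133
```

View pics/scene8.png

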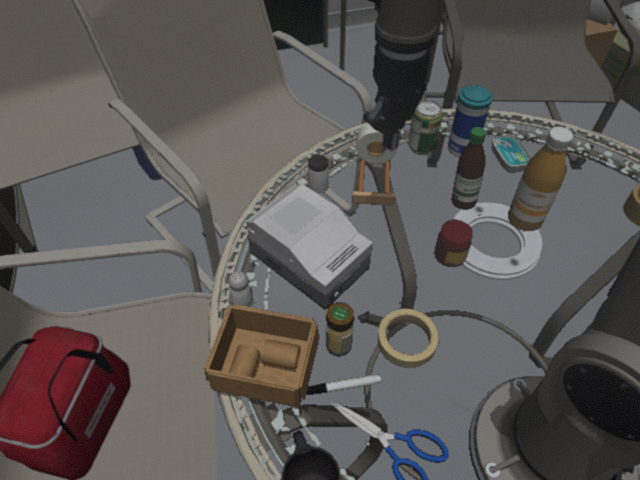

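The lid is shut and holding with the arm clear: its ledge measures 0.080 and its dome 0.1125. Both cores are in the carton near (265,355), the narrow roll is still on the rest at (375,145), and nothing else has moved.

```bash
python3 -c "from bench import hand_in; print(hand_in())"
```

```text
the job is handed in; nothing more can be done
None
```

I handed the job in at about 18 s: the spent core is in the carton, the wide roll is in the bay with its axis across the printer, the lid is shut and stayed down after release, and the narrow roll and everything else are where they were.

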